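# Borescope down the plug hole of a model aero engine

### The job

Inspect the petrol engine: lift the already loosened spark plug straight out of the top of its cylinder and lower it into the steel parts tray before letting go of it. Then take the borescope out of the tool stand and lower its thin tube down the open plug hole, without touching the hole or anything else of the engine with it, until the dark depth band on the tube is level with the top of the hole. Finish there, still holding the scope still, upright and centred in the hole, and leave the hex drivers, the glue bottle and the clamp where they are.

Things in the scene. Friction and masses are not known exactly. Their poses are not given: they have to be found in the camera images.
- engine: Aluminium single-cylinder model-aeroplane engine on a plywood stand, fixed. Origin on the bench under the cylinder axis, z up. Board x -110..100, y -70..70 mm; firewall at x -90 mm, 123 mm tall; propeller hub to x 103 mm; muffler at +y to 84 mm, 131 mm high; carburettor at -y to -90 mm; finned cylinder 86 x 78 mm (x, y). Highest part 169 mm above the bench.
- plug_hole (a point): Centre of the top of the plug hole, on the cylinder axis, 165 mm above the bench, in the flat 50 x 50 mm top of the cylinder head (4 mm bolt heads at its corners). The hole is round, vertical, 14.5 mm wide, 20 mm deep through the head; below it the hollow cylinder is 46 mm wide and the piston top is 60 mm below this point. Axes as the engine's.
- spark_plug: Spark plug, 67 mm long, 40-75 g, unscrewed, standing loose in the plug hole. Origin on its axis at the seat resting on the hole's top; z up its axis. Thread 13 mm wide and electrode down to -19 mm; 19 mm shoulder to +5; hexagon 21 mm (24 over corners) +5 to +15; white ceramic 11.6 mm wide +15 to +41; terminal to +49 mm. Let go on its electrode it may tip over on its side.
- tray: Open steel parts tray with a black rubber liner, 140 x 180 mm (x, y), walls 2 mm thick and 26 mm high, fixed to the bench. Origin: centre of its underside on the bench, z up; the liner's top is 4 mm above the origin.
- tool_stand: Aluminium tool stand, two plates on columns, fixed. Origin: centre of its underside, z up. Upper plate 52 x 166 mm (x, y), top 105 mm above the bench, with three vertical 11 mm holes along the stand's y axis at y = -55, 0, +55 mm; in them the borescope and two hex drivers hang, in any order, by the shoulders of their handles. Base plate 70 x 176 mm.
- borescope: Rigid borescope, 75-150 g: steel tube 6 mm thick, 90 mm long, below a round handle 24 mm thick, 76 mm long, black with bright ends, the thickest in the tool stand. Origin at the lens on the tube's lower tip, z up the axis; handle from 90 to 166 mm. In the stand it is upright, the handle's lower face on the upper plate, origin 15 mm above the bench; lifted 90 mm it is free.
- depth_band (a point): The dark 2 mm wide depth band around the borescope's bright tube, 38 mm above the lens; the point lies on the axis.
- scope_grip (a point): Point on the axis of the borescope's handle, 130 mm above the lens and 40 mm above the handle's lower face, 36 mm below its top: a good place to hold it.
- driver_1: Hex driver hanging in the tool stand, bystander. Origin: lower tip of its 4.4 mm shaft, 80 mm below the handle; handle 17 mm thick, 66 mm long, so its top is 171 mm above the bench.
- driver_2: The second hex driver in the tool stand, of the same size, bystander. Origin: lower tip of its shaft.
- glue_bottle: Small white glue bottle with a pointed nozzle, 33 mm wide and 94 mm tall, standing on the bench beyond the engine, bystander. Origin: centre of its underside.
- clamp: F-clamp lying on the bench beyond the tray, about 200 x 85 x 24 mm, bystander. Origin: on the bench under the middle of its bar; the bar runs along y.
Not all that is in view belongs to the job. Leave any purple or red look-alike of the borescope alone.

How it is judged (in metres and radians):
On the way, in this order (a step that is already met when the one before it is completed fails the run):
1. the spark plug is out of the engine and has been lowered into the tray, still gripped (its seat less than 45 mm above the bench within the tray) (x of spark_plug in the frame of tray between -0.075 and 0.075 m and y of spark_plug in the frame of tray between -0.095 and 0.095 m and z of spark_plug in the frame of tray below 0.045 m and contact force between the fingers and spark_plug above 0.5 N), for 0.1 s.
2. the lens has passed down through the plug hole into the cylinder (more than 22 mm below the top of the hole, within 4 mm of its axis) (z of borescope in the frame of plug_hole below -0.022 m and horizontal distance between borescope and plug_hole below 0.004 m), for 0.1 s.
At the end, for the whole second after the job is handed in: Scope held by the fingers alone, still, touching no engine part: band within 6 mm of the hole top's height and 3 mm of its axis, lens within 4.5 mm of the axis, tilt under 4 degrees. Plug at rest in the tray; drivers, glue and clamp within 30 mm of their starts (z of depth_band in the frame of plug_hole between -0.006 and 0.006 m and horizontal distance between depth_band and plug_hole below 0.003 m and horizontal distance between borescope and plug_hole below 0.0045 m and angle between borescope's own z axis and vertical below 0.07 rad and linear speed of borescope below 0.02 m/s and contact force between the fingers and borescope above 1 N and contact force between borescope and engine below 0.3 N and x of spark_plug in the frame of tray between -0.075 and 0.075 m and y of spark_plug in the frame of tray between -0.095 and 0.095 m and z of spark_plug in the frame of tray below 0.045 m and linear speed of spark_plug below 0.05 m/s and distance of each of driver_1, driver_2, glue_bottle, clamp from where it was at the start of the episode below 0.03 m); the arm keeps its last pose, push and grip.
It fails at once if the borescope touches the engine (more than 0.3 N) (contact force between borescope and engine above 0.3 N).
It fails at once if the driver 1 is moved by 30 mm or more (distance of driver_1 from where it was at the start of the episode above 0.03 m).
It fails at once if the driver 2 is moved by 30 mm or more (distance of driver_2 from where it was at the start of the episode above 0.03 m).
It fails at once if the glue bottle is moved by 30 mm or more (distance of glue_bottle from where it was at the start of the episode above 0.03 m).
It fails at once if the clamp is moved by 30 mm or more (distance of clamp from where it was at the start of the episode above 0.03 m).
It also fails if it takes over 61 s, if anything falls off the work surface, if the arm or the gripper's body presses on something with over 40 N, if the wrist force passes 120 N, or if a joint passes its speed limit or range.

### The arm

A 6-joint arm with a two-finger parallel gripper is mounted at the origin on the work surface. World frame = base frame: x ahead of the robot, y to its left, z up, the work surface at z = 0. Lengths are in mm, angles in rad, forces in N, time in s.
With the tool pointing down it reaches from about 350 to 775 mm from the base axis. Payload 5.5 kg.
Tool frame: the origin (TCP) lies at the very end of the fingers, on their centre line; the grasp point (between the pads) lies 19 mm behind it; z points along the fingers, y is the line along which they close (so a half turn about z gives the same grasp; the last joint's range is limited). The gripper opens to 85 mm and grips with 20 to 120 N. Pads are 22 mm wide; open, the fingers measure 114 mm over their backs; the gripper's body (76 mm by 85 mm) begins 54 mm behind the grasp point. The pads swing forward as they close: fully open they stand 13 mm farther back than shut.
Start: joints at [1.14, 0.313, 0.046, 1.304, 0, 1.431], TCP at [164.888, 550.894, 231.323] pointing down, gripper open.
Joint ranges: [-2.76, 2.76], [-0.86, 1.69], [-1.03, 1.26], [-2.2, 2.34], [-1.47, 1.5], [-3.14, 3.14]. Speed limits (rad/s): [2.57, 2.57, 3.14, 3.14, 3.14, 3.14].

### API

Orientations are given as a unit quaternion [x, y, z, w].
In Python, from workcell import observe, snapshot, close_job gives the robot as it stands.
- The arm moves only by the tool send_rows, never from a script. Its argument "steps" is a list that holds one entry, the list of rows, each a list of 7 numbers: the shift along the tool's x, y, z in units of 0.1 m (1.0 is 0.1 m), then the turn, a rotation vector about the tool's x, y, z in units of 0.5 rad (1.0 is 0.5 rad), then the opening, from 0 (shut) to 1 (fully open). In form: [[[dx, dy, dz, rx, ry, rz, hand], ...]]. A call has 1 to 20 rows; each row shifts and turns the commanded pose from where the row before left it, along the tool's axes as they then stand; what a row does not reach is not made up. A row lasts 1/12 s, in which the tool goes at most 41.7 mm and 7.16 degrees, less where a joint would pass 70% of its speed; a pose out of reach is approached as far as the arm can. A call with a number of a shift or a turn outside -1 to 1 is refused whole. A call with a gripper value outside its range is refused whole. The fingers move at their own pace and stop on an object; the grip force is fixed at half the most. Time passes only in rows, so rows that do not move let the fingers close. It gives the time, the measured TCP pose, the force, the opening and the grip force at its end, in the units of the state.
- observe(): the state, without advancing time (a new reading comes with each control period).
- snapshot(name): name is "scene" or "top" or "wrist"; returns a dict with "image" (420x560x3 uint8, red, green, blue), "fx", "fy", "cx", "cy" (pixels), "k1" (the pictures are not rectified: a ray, as slopes to the right and down, at radius r is drawn at 1 + k1 r^2 times it, then the intrinsics apply), "R" (3x3) and "t" (3): a world point X has camera coordinates R X + t. Camera axes: x right, y down, z forward; pixel columns grow to the right and rows downward; lengths in mm; the calibration is good to about 2 mm. A picture is of the moment at which its call begins. There is no depth.
- close_job(): hands the job in; it is judged then, once.
The state is a dict: "t": time; "joint_positions": joint angles; "joint_vel": joint speeds; "tau": joint torques, N m; "tool_pos": TCP position; "tcp_rot": TCP orientation; "force": force on the tool from outside, world axes, zero at the start; "ft_torque": the same for the moment, N m; "grip_width": finger opening in mm; "finger_force": force on a finger pad.
Only numpy, scipy, OpenCV 4.12 (cv2) and the standard library are available. Lean on these libraries where they do the work, as an engineer would, in place of code of your own. Each camera call takes 0.05 s, during which the arm holds its last target. There are 200 camera calls.

## Working session

There is one attempt and no reset: what is moved stays moved. The work goes in short steps, Python scripts to look and compute and a tool call to move; the robot and the scene stay as the last step left them, time stands still between calls to the robot, and variables do not carry over. Pictures are saved under pics/ and viewed, at most 10 in all, crops included, and the job is handed in when it is done.

Besides the shell and the picture viewer there is one more tool, called after "Call:" in YAML: its name, and indented under it one key for each argument. send_rows: Moves the arm, as the interface text tells. Its arguments: {"type":"object","properties":{"steps":{"type":"array"}},"required":["steps"]}

```bash
mkdir -p pics; ls; cat > h.py <<'E'
import numpy as np, cv2
from workcell import observe, snapshot, close_job
def snap(name,fn=None):
    s=snapshot(name)
    if fn: cv2.imwrite('pics/'+fn,np.ascontiguousarray(s['image'][:,:,::-1]))
    s['R']=np.array(s['R']);s['t']=np.array(s['t']);return s
def ray(s,u,v):
    p=np.array([[(u-s['cx'])/s['fx'],(v-s['cy'])/s['fy']]]);d=p.copy()
    for _ in range(20): p=d/(1+s['k1']*(p**2).sum())
    r=s['R'].T@np.array([p[0,0],p[0,1],1.]);return -s['R'].T@s['t'],r
def atz(s,u,v,z):
    c,r=ray(s,u,v);return c+r*(z-c[2])/r[2]
def proj(s,X):
    c=s['R']@np.array(X,float)+s['t'];p=c[:2]/c[2];p=p*(1+s['k1']*(p@p));return np.array([p[0]*s['fx']+s['cx'],p[1]*s['fy']+s['cy']])
def tri(obs):
    A=np.zeros((3,3));b=np.zeros(3)
    for s,u,v in obs:
        c,r=ray(s,u,v);r/=np.linalg.norm(r);P=np.eye(3)-np.outer(r,r);A+=P;b+=P@c
    return np.linalg.solve(A,b)
E
python3 - <<'E'
from h import *
np.set_printoptions(precision=3,suppress=True)
print(observe())
for n in ('top','scene'):
    s=snap(n,n+'1.png');print(n,s['fx'],s['cx'],s['cy'],s['k1'],-s['R'].T@s['t'],s['R'])
E
```

```text
pics
{'t': 0.0, 'joint_positions': array([ 1.14 ,  0.314,  0.045,  1.304, -0.   ,  1.431]), 'joint_vel': array([ 0.   , -0.001,  0.   , -0.001, -0.002,  0.002]), 'tau': array([ -0.   , -48.063,  29.853,   0.02 ,  -0.   ,   0.   ]), 'tool_pos': array([164.65 , 550.367, 230.37 ]), 'tcp_rot': array([ 0.145,  0.989, -0.001, -0.   ]), 'force': array([-0.193, -0.165,  0.655]), 'ft_torque': array([ 0.006, -0.027,  0.02 ]), 'finger_force': 0.0, 'grip_width': 85.51948081603364}
top 389.6851556639321 292.31322388857996 212.62559214857933 -0.027248460827702794 [ 498.992   52.725 1064.29 ] [[ 0.007 -1.    -0.026]
 [-0.997 -0.005 -0.072]
 [ 0.071  0.027 -0.997]]
scene 417.45248450008876 280.77071466644225 211.14998071191903 -0.10028821632867435 [1274.833    5.311  833.039] [[ 0.09   0.996 -0.012]
 [ 0.715 -0.073 -0.695]
 [-0.693  0.054 -0.719]]
```

View pics/top1.png

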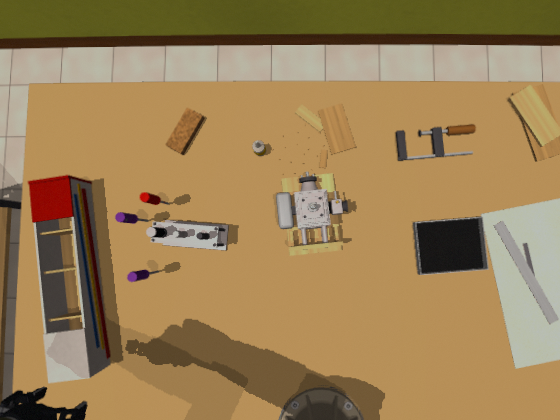

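View pics/scene1.png

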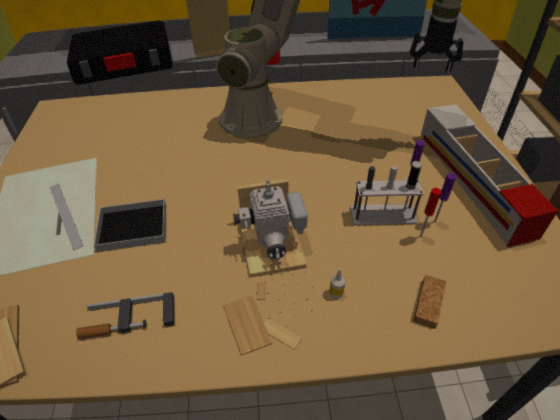

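Top view: engine head at about (313,207), tray at (450,245), stand from (150,230) to (228,238), with a black bright-ended handle at its left end (157,231). The scene view shows the same handle at (414,172). I'll zoom in for pixel positions.

```bash
python3 - <<'E'
import cv2,numpy as np
t=cv2.imread('pics/top1.png');s=cv2.imread('pics/scene1.png')
f=lambda im,x,y,w,h,k:cv2.resize(im[y:y+h,x:x+w],None,fx=k,fy=k,interpolation=cv2.INTER_CUBIC)
a=f(t,140,210,100,50,4); b=f(t,270,170,80,60,5)   # 400x200, 400x300
c=f(s,345,135,80,100,4);d=f(s,230,175,80,100,4) 
o=np.zeros((600,800,3),np.uint8)
o[:200,:400]=a;o[200:500,:400]=b;o[:400,400:720]=c;
o[400:600,400:800]=f(s,240,170,80,40,5)
cv2.imwrite('pics/c1.png',o)
# full distinct tray corner from top
o2=f(t,405,205,90,80,8)
E
```

```text
(no output)
```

View pics/c1.png

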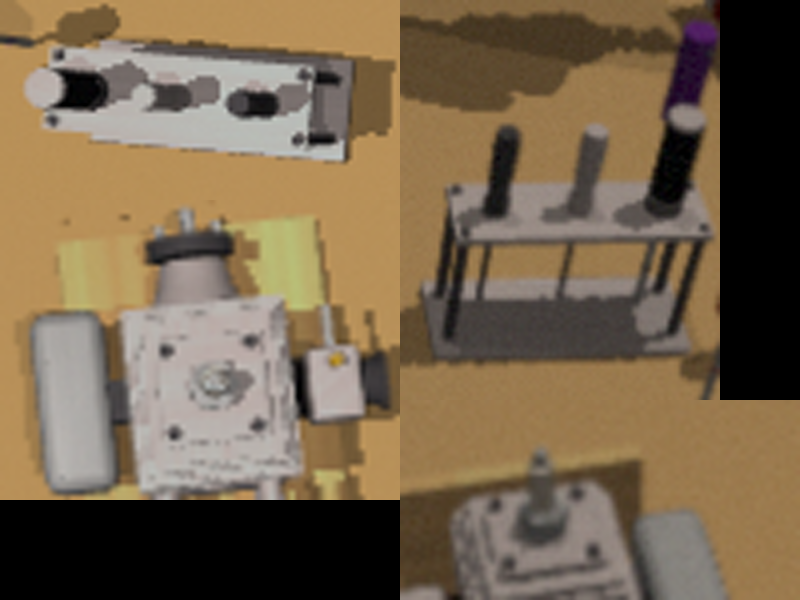

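The composite shows the head bolts, the plug terminal, the scope's bright top at crop (44,88) in the top view and (687,115) in the scene view, and the stand's plate screws.

```bash
python3 - <<'E'
from h import *
np.set_printoptions(precision=1,suppress=True)
T=snap('top');S=snap('scene')
q=lambda x,y,k,x0,y0:((x+.5)/k-.5+x0,(y+.5)/k-.5+y0)
b=[atz(T,*q(x,y-200,5,270,170),167) for x,y in[(166,350),(250,341),(175,432),(259,424)]]
b=np.array(b);print('bolts',b,b.mean(0)); d=b[0]+b[1]-b[2]-b[3];print('engine yaw',np.degrees(np.arctan2(d[1],d[0])))
print('plugtop',atz(S,*q(541-400,452-400,5,240,170),214),'tri',tri([(S,*q(141,52,5,240,170)),(T,*q(213,180,5,270,170))]))
u=q(44,88,4,140,210);v=q(287,115,4,345,135)
print('scope top T',atz(T,*u,181),'S',atz(S,*v,181),'tri',tri([(T,*u),(S,*v)]))
c=np.array([atz(T,*q(x,y,4,140,210),105) for x,y in[(59,54),(53,120),(304,75),(298,139)]]);print('stand',c,c.mean(0))
d=c[0]+c[1]-c[2]-c[3];print('stand ydir',np.degrees(np.arctan2(d[1],d[0]))-90)
d/=np.linalg.norm(d);print('hole+55 from stand',c.mean(0)+55*d)
for x,y in[(145,97),(238,102)]: print('drv',atz(T,*q(x,y,4,140,210),171))
for w in [(592-400,132),(508-400,133)]: print('drvS',atz(S,*q(*w,4,345,135),171))
c=np.array([atz(T,*p,26) for p in[(414.5,219.5),(484,217.5),(487,270.5),(416.5,274.5)]]);print('tray',c,c.mean(0))
E
```

```text
bolts [[593.6  52.6 167. ]
 [597.9  13.8 167. ]
 [555.6  48.3 167. ]
 [559.5   9.6 167. ]] [576.7  31.1 167. ]
engine yaw 6.402850108172389
plugtop [579.5  31.5 214. ] tri [575.8  31.8 210.7]
scope top T [516.8 401.3 181. ] S [517.8 400.7 181. ] tri [516.8 401.4 180.1]
stand [[539.6 422.5 105. ]
 [498.5 425.  105. ]
 [527.6 268.1 105. ]
 [488.  271.  105. ]] [513.4 346.6 105. ]
stand ydir -4.164506572634764
hole+55 from stand [517.4 401.5 105. ]
drv [512.2 345.7 171. ]
drv [509.8 291.3 171. ]
drvS [516.6 342.3 171. ]
drvS [512.5 290.1 171. ]
tray [[ 556.8 -244.1   26. ]
 [ 563.1 -428.4   26. ]
 [ 423.5 -432.8   26. ]
 [ 412.  -247.4   26. ]] [ 488.9 -338.2   26. ]
```

Call:
send_rows:
  steps:
    - [[0,0,0,0,0,0.2326,0.6],[0,0,0,0,0,0.2326,0.6],[0,0,0,0,0,0.2326,0.6],[0,0,0,0,0,0.2326,0.6],[0,0,0,0,0,0.2326,0.6],[0,0,0,0,0,0.2326,0.6],[0,0,0,0,0,0.2326,0.6],[0,0,0,0,0,0.2326,0.6],[0,0,0,0,0,0.2326,0.6],[0,0,0,0,0,0.2326,0.6],[0,0,0,0,0,0.2326,0.6]]

```text
t: 1.12
tool_pos: [164.8, 550.7, 231.1]
tcp_rot: [0.709, 0.705, -0.0, 0.0]
force: [-0.7, -0.4, 0.4]
grip_width: 51.3
finger_force: 0.0
```

Call:
send_rows:
  steps:
    - [[-0.26,0.206,-0.015,0,0,0,0.6],[-0.26,0.206,-0.015,0,0,0,0.6],[-0.26,0.206,-0.015,0,0,0,0.6],[-0.26,0.206,-0.015,0,0,0,0.6],[-0.26,0.206,-0.015,0,0,0,0.6],[-0.26,0.206,-0.015,0,0,0,0.6],[-0.26,0.206,-0.015,0,0,0,0.6],[-0.26,0.206,-0.015,0,0,0,0.6],[-0.26,0.206,-0.015,0,0,0,0.6],[-0.26,0.206,-0.015,0,0,0,0.6],[-0.26,0.206,-0.015,0,0,0,0.6],[-0.26,0.206,-0.015,0,0,0,0.6],[-0.26,0.206,-0.015,0,0,0,0.6],[-0.26,0.206,-0.015,0,0,0,0.6],[-0.26,0.206,-0.015,0,0,0,0.6],[-0.26,0.206,-0.015,0,0,0,0.6],[-0.26,0.206,-0.015,0,0,0,0.6],[-0.26,0.206,-0.015,0,0,0,0.6],[-0.26,0.206,-0.015,0,0,0,0.6],[-0.26,0.206,-0.015,0,0,0,0.6]]

```text
t: 2.78
tool_pos: [577.9, 29.7, 261.2]
tcp_rot: [0.707, 0.707, -0.0, -0.0]
force: [0.9, 0.2, -0.1]
grip_width: 51.4
finger_force: 0.0
```

```bash
python3 - <<'E'
from h import *
np.set_printoptions(precision=3,suppress=True)
s=snap('wrist','w1.png');print(s['fx'],s['k1'],-s['R'].T@s['t'],s['R']);o=observe();print(o['t'],o['tool_pos'],o['tcp_rot'],o['force'],o['joint_positions'])
print(proj(s,[577,31,214]))
E
```

```text
310.0858386174894 -0.002002166514529505 [577.257  95.28  404.094] [[ 1.     0.     0.   ]
 [ 0.    -0.965  0.263]
 [ 0.    -0.263 -0.965]]
2.8333 [581.874  24.969 260.596] [ 0.708  0.706 -0.     0.002] [ 5.664 -2.716  1.131] [-0.094  0.32   0.127  1.375 -0.003  1.481]
[280.977 229.766]
```

View pics/w1.png

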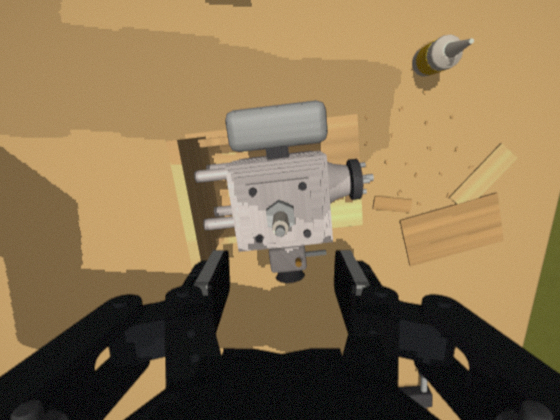

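Wrist view: the plug terminal is at (281,229), where (577,31) projects, so the estimate holds. Descending.

Call:
send_rows:
  steps:
    - [[0,0,0,0,0,0,0.6],[0,0,0.1,0,0,0,0.6],[0,0,0.15,0,0,0,0.6],[0,0,0.15,0,0,0,0.6],[0,0,0.15,0,0,0,0.6],[0,0,0.1,0,0,0,0.6],[0,0,0.08,0,0,0,0.6],[0,0,0.05,0,0,0,0.6],[0,0,0,0,0,0,0.6],[0,0,0,0,0,0,0.6]]

```text
t: 3.67
tool_pos: [577.2, 31.5, 183.5]
tcp_rot: [0.707, 0.708, 0.0, 0.0]
force: [0.3, -0.6, -0.1]
grip_width: 51.1
finger_force: 0.0
```

```bash
python3 - <<'E'
from h import *
np.set_printoptions(precision=3,suppress=True)
s=snap('wrist');o=observe();print(o['t'],o['tool_pos'],o['tcp_rot'],o['force'])
im=s['image'][:,:,::-1];u=snap('scene')['image'][:,:,::-1]
a=cv2.resize(im[150:300,180:380],None,fx=3,fy=3,interpolation=3);b=cv2.resize(u[140:240,230:300],None,fx=2.8,fy=4,interpolation=3)
c=np.zeros((450,800,3),np.uint8);c[:,:600]=a;c[:400,600:796]=b;cv2.imwrite('pics/w2.png',c)
E
```

```text
3.7167 [577.562  31.335 183.927] [0.707 0.707 0.    0.   ] [-0.048 -0.412  0.443]
```

View pics/w2.png

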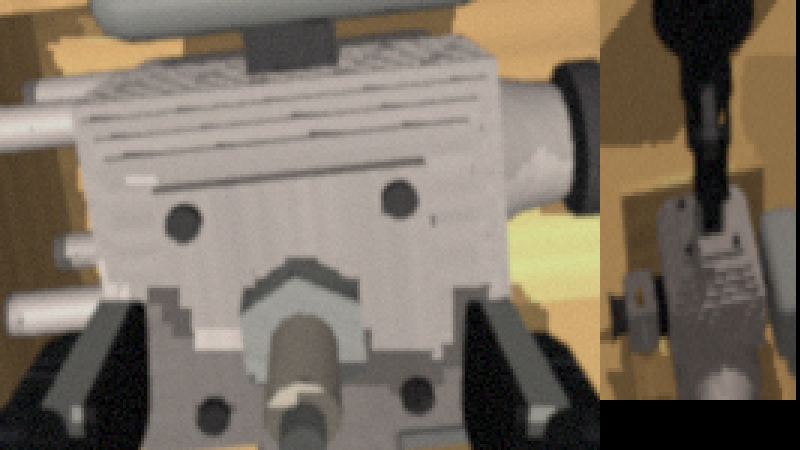

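The crop shows the plug between the open fingers with the tips above the hexagon, so I'm closing.

Call:
send_rows:
  steps:
    - [[0,0,0,0,0,0,0],[0,0,0,0,0,0,0],[0,0,0,0,0,0,0],[0,0,0,0,0,0,0],[0,0,0,0,0,0,0],[0,0,0,0,0,0,0],[0,0,0,0,0,0,0],[0,0,0,0,0,0,0],[0,0,0,0,0,0,0],[0,0,0,0,0,0,0]]

```text
t: 4.6
tool_pos: [577.5, 31.1, 183.7]
tcp_rot: [0.707, 0.707, 0.0, 0.0]
force: [-1.1, 0.1, 4.0]
grip_width: 9.3
finger_force: 58.6
```

```bash
python3 - <<'E'
from h import *
np.set_printoptions(precision=2,suppress=True)
o=observe();print(o['t'],o['tool_pos'],o['force'],o['grip_width'],o['finger_force'])
s=snap('wrist')
for p in [(184,223),(399,199),(214,416),(417,395)]: print(atz(s,p[0]/3+180,p[1]/3+150,168))
E
```

```text
4.6 [577.49  31.13 183.66] [-1.13  0.14  4.01] 9.281713590174029 58.56567084789276
[555.36  46.16 168.  ]
[593.67  50.63 168.  ]
[559.76   7.78 168.  ]
[598.11  12.17 168.  ]
```

Call:
send_rows:
  steps:
    - [[0,0,-0.03,0,0,0,0],[0,0,-0.06,0,0,0,0],[0,0,-0.08,0,0,0,0],[0,0,-0.1,0,0,0,0],[0,0,-0.12,0,0,0,0],[0,0,-0.12,0,0,0,0],[0,0,-0.1,0,0,0,0],[0,0,-0.06,0,0,0,0],[0,0,-0.03,0,0,0,0],[0,0,0,0,0,0,0],[0,0,0,0,0,0,0]]

```text
t: 5.57
tool_pos: [577.1, 31.2, 253.0]
tcp_rot: [0.707, 0.707, -0.0, -0.0]
force: [-0.7, 0.2, -0.7]
grip_width: 9.1
finger_force: 58.5
```

```bash
python3 - <<'E'
from h import *
np.set_printoptions(precision=2,suppress=True)
o=observe();print(o['t'],o['tool_pos'],o['force'],o['grip_width'],o['finger_force'])
a=snap('wrist')['image'][:,:,::-1];u=snap('scene')['image'][:,:,::-1]
a=cv2.resize(a[150:300,180:380],None,fx=2.5,fy=2.5,interpolation=3);b=cv2.resize(u[130:230,230:300],None,fx=4,fy=4,interpolation=3)
c=np.zeros((400,790,3),np.uint8);c[:375,:500]=a;c[:400,505:785]=b;cv2.imwrite('pics/w3.png',c)
E
```

```text
5.5667 [577.13  31.2  253.03] [-0.71  0.21 -0.68] 9.148913477085632 58.47563445568085
```

View pics/w3.png

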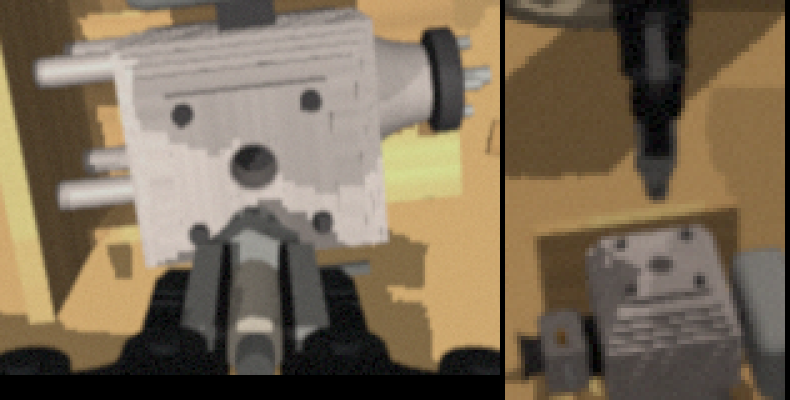

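The plug is out and upright in the fingers. The open hole shows at about (281.3,216) in the wrist picture and (269,196) in the scene picture. I'll measure the hole, then carry the plug to the tray.

```bash
cat >> h.py <<'E'
def hole(s,u,v,r):
    g=cv2.GaussianBlur(cv2.cvtColor(s['image'],cv2.COLOR_RGB2GRAY),(0,0),.7)
    k=6;x0,y0=int(u)-r,int(v)-r
    c=cv2.resize(g[y0:y0+2*r+1,x0:x0+2*r+1],None,fx=k,fy=k,interpolation=cv2.INTER_CUBIC)
    t,b=cv2.threshold(c,0,255,cv2.THRESH_BINARY_INV|cv2.THRESH_OTSU)
    n,l,st,ce=cv2.connectedComponentsWithStats(b)
    d=np.hypot(*(ce-np.array([(u-x0+.5)*k,(v-y0+.5)*k])).T);d[0]=1e9;i=d.argmin()
    cs,_=cv2.findContours((l==i).astype(np.uint8),cv2.RETR_EXTERNAL,cv2.CHAIN_APPROX_NONE)
    e=cv2.fitEllipse(max(cs,key=len));bx=(e[0][0]+.5)/k-.5+x0,(e[0][1]+.5)/k-.5+y0
    return bx,np.array(e[1])/k
E
python3 - <<'E'
from h import *
np.set_printoptions(precision=2,suppress=True)
w=snap('wrist');s=snap('scene')
for q,u,v,r in((w,281.3,216,12),(s,268.6,195.6,6)):
    p,e=hole(q,u,v,r);print(p,e,atz(q,*p,165))
    c,rr=ray(q,*p);print('exp width px',q['fx']*14.5/np.linalg.norm(c-[577,31,165]))
print(proj(s,[577,31,165]),proj(w,[577,31,165]))
E
```

```text
(281.55243428548175, 216.1039555867513) [17.72 18.66] [576.23  30.02 165.  ]
exp width px 18.7600517537888
(268.6702887217204, 195.88053448994955) [4.88 6.45] [579.52  31.8  165.  ]
exp width px 6.263588388798322
[268.25 195.15] [282.55 214.89]
```

Call:
send_rows:
  steps:
    - [[-0.1,-0.03,0,0,0,0,0],[-0.2,-0.05,0,0,0,0,0],[-0.3,-0.07,0,0,0,0,0],[-0.3,-0.07,0,0,0,0,0],[-0.35,-0.08,0,0,0,0,0],[-0.35,-0.08,0,0,0,0,0],[-0.35,-0.08,0.05,0,0,0,0],[-0.35,-0.08,0.1,0,0,0,0],[-0.35,-0.08,0.1,0,0,0,0],[-0.3,-0.07,0.15,0,0,0,0],[-0.3,-0.07,0.2,0,0,0,0],[-0.2,-0.06,0.25,0,0,0,0],[-0.15,-0.04,0.25,0,0,0,0],[-0.06,-0.02,0.25,0,0,0,0],[-0.03,0,0.2,0,0,0,0],[0,0,0.1,0,0,0,0],[0,0,0.05,0,0,0,0],[0,0,0,0,0,0,0]]

```text
t: 7.27
tool_pos: [488.8, -337.4, 82.4]
tcp_rot: [0.707, 0.707, -0.0, -0.001]
force: [0.2, -0.5, -0.3]
grip_width: 9.3
finger_force: 58.5
```

```bash
python3 - <<'E'
from h import *
np.set_printoptions(precision=2,suppress=True)
o=observe();print(o['t'],o['tool_pos'],o['force'],o['grip_width'],o['finger_force'])
t=snap('top')['image'][:,:,::-1];a=snap('wrist')['image'][:,:,::-1];u=snap('scene')['image'][:,:,::-1]
b=cv2.resize(u[140:280,80:190],None,fx=2.5,fy=2.5,interpolation=3);d=cv2.resize(t[190:290,390:510],None,fx=2,fy=2,interpolation=3)
c=np.zeros((600,800,3),np.uint8);c[:350,:275]=b;c[:200,300:540]=d;c[360:570,:280]=a[::2,::2];cv2.imwrite('pics/w4.png',c[:,:560])
E
```

```text
7.2667 [ 488.77 -337.36   82.37] [ 0.18 -0.46 -0.28] 9.291456512950552 58.50362956523895
```

View pics/w4.png

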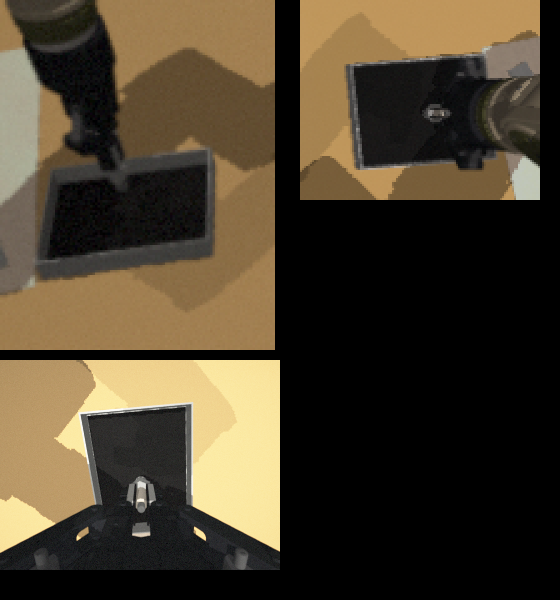

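The plug hangs over the middle of the tray. Lowering it to just above the liner.

Call:
send_rows:
  steps:
    - [[0,0,0.06,0,0,0,0],[0,0,0.1,0,0,0,0],[0,0,0.1,0,0,0,0],[0,0,0.06,0,0,0,0],[0,0,0.04,0,0,0,0],[0,0,0.02,0,0,0,0],[0,0,0,0,0,0,0],[0,0,0,0,0,0,0],[0,0,0,0,0,0,0]]

```text
t: 8.17
tool_pos: [489.8, -338.1, 45.6]
tcp_rot: [0.707, 0.707, 0.0, 0.0]
force: [-0.6, 0.4, 0.1]
grip_width: 9.0
finger_force: 58.5
```

```bash
python3 - <<'E'
from h import *
o=observe();print(o['t'],o['tool_pos'],o['force'],o['grip_width'],o['finger_force'])
E
```

```text
8.1667 [ 489.75066422 -338.13692807   45.59515848] [-0.57466954  0.44172728  0.07615473] 9.001157894370541 58.50449502468109
```

Call:
send_rows:
  steps:
    - [[0,0,0.02,0,0,0,0],[0,0,0.01,0,0,0,0],[0,0,0,0,0,0,0.15],[0,0,0,0,0,0,0.3],[0,0,0,0,0,0,0.5],[0,0,0,0,0,0,0.7],[0,0,0,0,0,0,0.8],[0,0,0,0,0,0,0.8],[0,0,0,0,0,0,0.8],[0,0,0,0,0,0,0.8],[0,0,-0.05,0,0,0,0.8],[0,0,-0.15,0,0,0,0.8],[0,0,-0.25,0,0,0,0.8],[0,0,-0.35,0,0,0,0.8],[0,0,-0.38,0,0,0,0.8],[0,0,-0.38,0,0,0,0.8],[0,0,-0.38,0,0,0,0.8],[0,0,-0.25,0,0,0,0.8],[0,0,-0.1,0,0,0,0.8],[0,0,0,0,0,0,0.8]]

```text
t: 9.83
tool_pos: [490.6, -338.9, 274.7]
tcp_rot: [0.707, 0.707, 0.0, 0.003]
force: [0.5, -0.4, -1.5]
grip_width: 68.1
finger_force: 0.0
```

```bash
python3 - <<'E'
from h import *
o=observe();print(o['t'],o['tool_pos'],o['force'],o['grip_width'],o['finger_force'])
w=snap('wrist')['image'][:,:,::-1];u=snap('scene')['image'][:,:,::-1]
b=cv2.resize(u[180:260,80:190],None,fx=3,fy=3,interpolation=3)
c=np.zeros((420,800,3),np.uint8);c[:240,:330]=b;c[:,340:800]=w[:,50:510];cv2.imwrite('pics/w5.png',c)
E
```

```text
9.8333 [ 490.57664629 -338.86307176  274.65784435] [ 0.49017414 -0.44117016 -1.50945263] 68.06225730063959 0.0
```

View pics/w5.png

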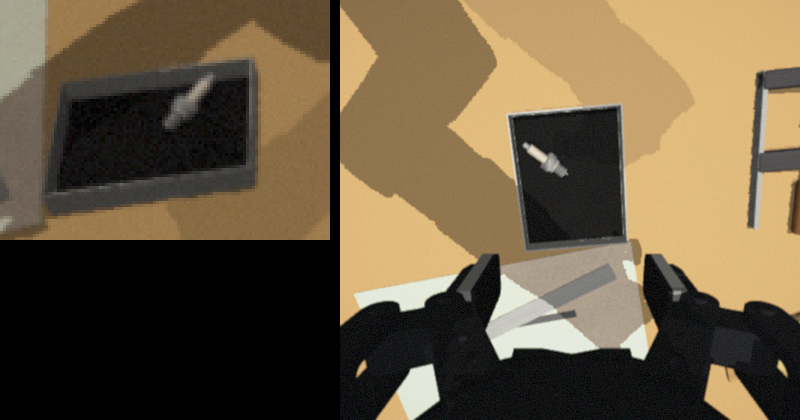

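The plug lies at rest in the tray at about (545,160) in the combined picture. Moving over to the scope.

Call:
send_rows:
  steps:
    - [[0.1,0.015,0,0,0,0,0.8],[0.2,0.015,0,0,0,0,0.8],[0.3,0.015,0,0,0,0,0.8],[0.37,0.015,0,0,0,0,0.8],[0.37,0.015,0,0,0,0,0.8],[0.37,0.015,0,0,0,0,0.8],[0.37,0.015,0,0,0,0,0.8],[0.37,0.015,0,0,0,0,0.8],[0.37,0.015,0,0,0,0,0.8],[0.37,0.015,0,0,0,0,0.8],[0.37,0.015,0,0,0,0,0.8],[0.37,0.015,0,0,0,0,0.8],[0.37,0.015,0,0,0,0,0.8],[0.37,0.015,0,0,0,0,0.8],[0.37,0.015,0,0,0,0,0.8],[0.37,0.015,0,0,0,0,0.8],[0.37,0.015,0,0,0,0,0.8],[0.37,0.015,0,0,0,0,0.8],[0.37,0.015,0,0,0,0,0.8]]

```text
t: 11.52
tool_pos: [515.6, 316.1, 268.8]
tcp_rot: [0.707, 0.708, -0.002, -0.001]
force: [1.9, -0.0, -0.8]
grip_width: 68.2
finger_force: 0.0
```

Call:
send_rows:
  steps:
    - [[0.35,0,0,0,0,0,0.8],[0.25,0,0,0,0,0,0.8],[0.15,0,0,0,0,0,0.8],[0.08,0,0.05,0,0,0,0.8],[0.044,0,0.1,0,0,0,0.8],[0,0,0.15,0,0,0,0.8],[0,0,0.15,0,0,0,0.8],[0,0,0.1,0,0,0,0.8],[0,0,0.05,0,0,0,0.8],[0,0,0,0,0,0,0.8],[0,0,0,0,0,0,0.8],[0,0,0,0,0,0,0.8]]

```text
t: 12.52
tool_pos: [517.9, 401.4, 212.2]
tcp_rot: [0.707, 0.707, 0.001, 0.0]
force: [-0.3, 0.5, -0.6]
grip_width: 68.5
finger_force: 0.0
```

```bash
python3 - <<'E'
from h import *
np.set_printoptions(precision=2,suppress=True)
o=observe();print(o['t'],o['tool_pos'],o['tcp_rot'],o['force'],o['grip_width'])
w=snap('wrist','w6.png');p=proj(w,[517.2,401.3,181]);print(p)
g=cv2.cvtColor(w['image'],cv2.COLOR_RGB2GRAY);x,y=p.astype(int);print(g[y-28:y+29:4,x-28:x+29:4])
E
```

```text
12.5167 [517.94 401.36 212.19] [0.71 0.71 0.   0.  ] [-0.29  0.53 -0.61] 68.48424278785802
[281.18 240.62]
[[158 165 164 150  12  10  10   4   7  16   4 165 165 162 163]
 [162 164 164 135   6   1  11   3   0   1   2 153 166 162 163]
 [161 160 163  87  14  10  14   2  15  15   1  70 165 163 160]
 [160 163 163  52   4  15  65  69  42   9   3  51 163 167 176]
 [162 162 156  56 103 145 161 160 161 148  42  22 155 191 188]
 [160 163  99  82 156 156 159 159 156 153 153  46 184 188 186]
 [157 160 152 157 158 155 160 159 153 159 152 130 121 189 180]
 [103 164 142 158 157 158 162 153 155 154 154 156 180 190 171]
 [ 90 159 137 157 154 157 161 151 158 153 155 154 186 187 117]
 [ 90 110 163 157 156 161 153 151 148 153 156 157 190 191 102]
 [ 88 102 137 155 155 156 154 157 150 157 158 145 120 122  98]
 [ 94  92  94  95 155 157 155 155 156 154 143 121 118 120  99]
 [ 91  92 115 123 117 137 142 149 134  97  97 121 121 119  99]
 [ 93 119 117 125 111  67  71  74  91  87 112 122 118 117 100]
 [121 119 120 123  67  70  69  74  82  87 115 117 120 119 101]]
```

```bash
python3 - <<'E'
from h import *
np.set_printoptions(precision=2,suppress=True)
w=snap('wrist');p=proj(w,[517.2,401.3,181]);r0=(proj(w,[529.2,401.3,181])-p)[0]
x,y=p.astype(int);im=w['image'][y-40:y+41,x-40:x+41];g=cv2.cvtColor(im,cv2.COLOR_RGB2GRAY)
k=4;b=cv2.resize(g,None,fx=k,fy=k,interpolation=3)
c=cv2.HoughCircles(b,cv2.HOUGH_GRADIENT_ALT,1.5,20,param1=60,param2=.5,minRadius=int(k*r0*.8),maxRadius=int(k*r0*1.25))
print(p,r0)
if c is not None:
  for a in c[0]:
    q=(a[0]+.5)/k-.5+x-40,(a[1]+.5)/k-.5+y-40;print(q,a[2]/k,atz(w,*q,181))
# colour-based: print chroma of disc vs wood
print(im[40,40],im[20,14],im[46,20],im[60,40])
# neutral bright pixels
n=((im.max(2).astype(int)-im.min(2)<25)&(g>125)).astype(np.uint8)
m,l,st,ce=cv2.connectedComponentsWithStats(n);i=l[42,38];print(st[i],ce[i])
cs,_=cv2.findContours((l==i).astype(np.uint8),0,1);print(cv2.minEnclosingCircle(cs[0]),x-40,y-40)
E
```

```text
[280.99 240.76] 20.054786577789514
[165 156 147] [168 158 153] [167 157 151] [158 150 143]
[   9    0   63   62 2363] [39.46 31.11]
((40.5, 23.0), 38.20022964477539) 240 200
```

Call:
send_rows:
  steps:
    - [[-0.01,0,0.05,0,0,0,0.8],[0,0,0.1,0,0,0,0.8],[0,0,0.15,0,0,0,0.8],[0,0,0.15,0,0,0,0.8],[0,0,0.15,0,0,0,0.8],[0,0,0.12,0,0,0,0.8],[0,0,0.08,0,0,0,0.8],[0,0,0.05,0,0,0,0.8],[0,0,0,0,0,0,0.8],[0,0,0,0,0,0,0.5],[0,0,0,0,0,0,0],[0,0,0,0,0,0,0],[0,0,0,0,0,0,0],[0,0,0,0,0,0,0],[0,0,0,0,0,0,0],[0,0,0,0,0,0,0],[0,0,0,0,0,0,0],[0,0,0,0,0,0,0],[0,0,0,0,0,0,0]]

```text
t: 14.2
tool_pos: [518.0, 400.9, 127.4]
tcp_rot: [0.707, 0.707, 0.001, 0.0]
force: [-0.7, -0.3, 4.9]
grip_width: 23.0
finger_force: 58.6
```

Call:
send_rows:
  steps:
    - [[0,0,-0.03,0,0,0,0],[0,0,-0.06,0,0,0,0],[0,0,-0.1,0,0,0,0],[0,0,-0.12,0,0,0,0],[0,0,-0.15,0,0,0,0],[0,0,-0.15,0,0,0,0],[0,0,-0.15,0,0,0,0],[0,0,-0.15,0,0,0,0],[0,0,-0.15,0,0,0,0],[0,0,-0.15,0,0,0,0],[0,0,-0.15,0,0,0,0],[0,0,-0.15,0,0,0,0],[0,0,-0.12,0,0,0,0],[0,0,-0.1,0,0,0,0],[0,0,-0.08,0,0,0,0],[0,0,-0.04,0,0,0,0],[0,0,0,0,0,0,0],[0,0,0,0,0,0,0]]

```text
t: 15.7
tool_pos: [517.5, 400.5, 311.1]
tcp_rot: [0.707, 0.707, -0.0, -0.0]
force: [0.6, 0.1, -1.4]
grip_width: 22.9
finger_force: 58.7
```

```bash
python3 - <<'E'
from h import *
np.set_printoptions(precision=2,suppress=True)
o=observe();print(o['t'],o['tool_pos'],o['tcp_rot'],o['force'],o['ft_torque'],o['grip_width'],o['finger_force'])
w=snap('wrist');s=snap('scene');X=o['tool_pos']
for q,n in((w,'w'),(s,'s')): print(n,[proj(q,X+[0,0,d]) for d in(-21,-73,-111)])
a=cv2.resize(w['image'][140:320,220:340,::-1],None,fx=3.3,fy=3.3,interpolation=3)
p=proj(s,X+[0,0,-60]).astype(int);b=cv2.resize(s['image'][p[1]-45:p[1]+45,p[0]-30:p[0]+30,::-1],None,fx=6,fy=6,interpolation=3)
c=np.zeros((594,780,3),np.uint8);c[:a.shape[0],:a.shape[1]]=a;c[:540,400:760]=b;print('sc off',p-[30,45]);cv2.imwrite('pics/w7.png',c)
E
```

```text
15.7 [517.5  400.48 311.14] [ 0.71  0.71 -0.   -0.  ] [ 0.57  0.11 -1.44] [-0.01 -0.05  0.03] 22.861202957461522 58.7090939283371
w [array([282.57, 246.9 ]), array([282.3 , 220.13]), array([282.17, 207.05])]
s [array([426.33, 126.29]), array([421.38, 144.61]), array([417.94, 157.19])]
sc off [392  95]
```

View pics/w7.png

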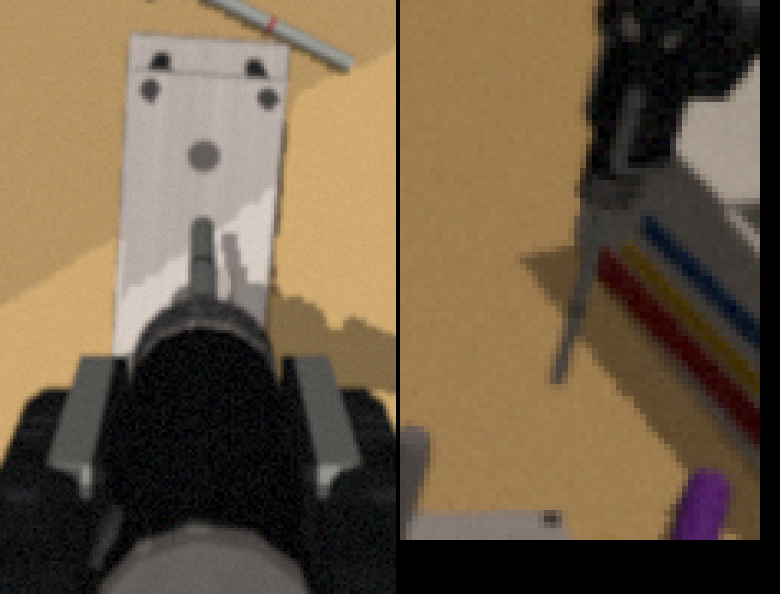

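The scope hangs straight: its tip is at (281.4,206.6) in the wrist view and (418.1,158.2) in the scene view, both within about 1 mm of the tool axis. Carrying it over the engine at this height.

Call:
send_rows:
  steps:
    - [[-0.1,0.05,0,0,0,0,0],[-0.2,0.05,0,0,0,0,0],[-0.3,0.05,0,0,0,0,0],[-0.3,0.05,0,0,0,0,0],[-0.3,0.05,0,0,0,0,0],[-0.3,0.05,0,0,0,0,0],[-0.3,0.05,0,0,0,0,0],[-0.3,0.05,0,0,0,0,0],[-0.3,0.05,0,0,0,0,0],[-0.3,0.05,0,0,0,0,0],[-0.3,0.05,0,0,0,0,0],[-0.3,0.05,0,0,0,0,0],[-0.2,0,0,0,0,0,0],[-0.1,0,0,0,0,0,0],[-0.06,0,0,0,0,0,0],[-0.04,0,0,0,0,0,0],[0,0,0,0,0,0,0],[0,0,0,0,0,0,0],[0,0,0,0,0,0,0],[0,0,0,0,0,0,0]]

```text
t: 17.47
tool_pos: [577.7, 31.6, 311.3]
tcp_rot: [0.706, 0.708, 0.0, -0.0]
force: [-0.6, -0.3, -1.9]
grip_width: 23.0
finger_force: 58.8
```

Call:
send_rows:
  steps:
    - [[0,0,0.05,0,0,0,0],[0,0,0.07,0,0,0,0],[0,0,0.05,0,0,0,0],[0,0,0.03,0,0,0,0],[0,0,0,0,0,0,0],[0,0,0,0,0,0,0],[0,0,0,0,0,0,0],[0,0,0,0,0,0,0]]

```text
t: 18.13
tool_pos: [577.9, 30.5, 291.6]
tcp_rot: [0.707, 0.707, 0.0, 0.0]
force: [-0.3, -0.1, -0.5]
grip_width: 22.8
finger_force: 58.8
```

```bash
python3 - <<'E'
from h import *
np.set_printoptions(precision=2,suppress=True)
o=observe();print(o['t'],o['tool_pos'],o['tcp_rot'],o['force'],o['grip_width'],o['finger_force'])
w=snap('wrist');s=snap('scene');X=o['tool_pos']
for q,n in((w,'w'),(s,'s')): print(n,'tip pred',proj(q,X+[0,0,-112.4]),'band',proj(q,X+[0,0,-74.4]),'hole pred',proj(q,[576.7,30.5,165]))
a=cv2.resize(w['image'][175:255,245:320,::-1],None,fx=6,fy=6,interpolation=3)
b=cv2.resize(s['image'][150:210,245:295,::-1],None,fx=6,fy=6,interpolation=3)
c=np.zeros((480,760,3),np.uint8);c[:,:450]=a;c[:360,455:755]=b;cv2.imwrite('pics/w8.png',c)
E
```

```text
18.1333 [577.92  30.51 291.6 ] [0.71 0.71 0.   0.  ] [-0.31 -0.12 -0.51] 22.792835462075235 58.78187298774719
w tip pred [282.07 206.59] band [282.22 219.52] hole pred [280.66 202.65]
s tip pred [267.85 190.96] band [267.27 178.49] hole pred [268.02 195.08]
```

View pics/w8.png

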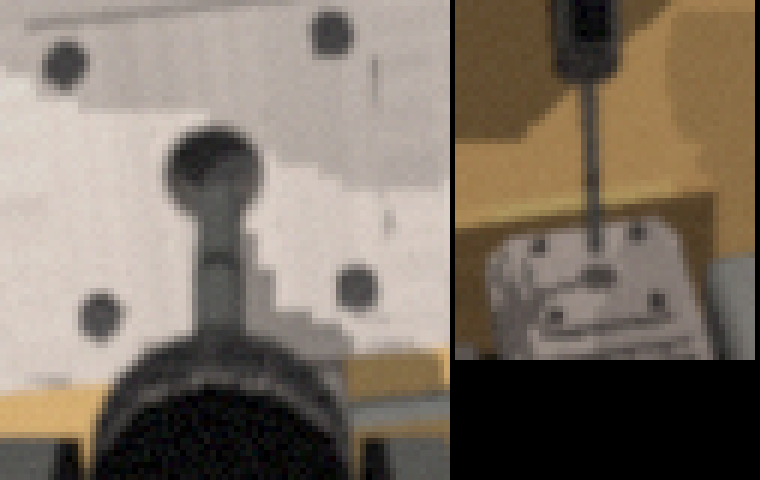

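The wrist crop shows the hole at about (280.2,202.8) and the tube beside it at u≈281.3. The scene crop shows the hole at u≈268.6 and the tube at u≈267.9. I'll get sub-pixel profiles before lowering.

```bash
cat >> h.py <<'E'
def tube(q,X,zs,wid):
    # sub-pixel column of tube centre at rows where the axis point (X,z) projects, and predicted column
    g=cv2.cvtColor(q['image'],cv2.COLOR_RGB2GRAY).astype(float);r=[]
    for z in zs:
        u,v=proj(q,[X[0],X[1],z]);row=g[int(round(v))];us=np.arange(int(u)-wid,int(u)+wid+1)
        r.append((z,round(u,2),round(v,2),row[us].astype(int),us[0]))
    return r
E
python3 - <<'E'
from h import *
np.set_printoptions(precision=2,suppress=True,linewidth=200)
acc={}
for n in('wrist','scene'):
    fr=[snap(n) for _ in range(6)];q=fr[0];q['image']=np.clip(np.mean([f['image'].astype(float) for f in fr],0),0,255).astype(np.uint8);acc[n]=q
o=observe();X=o['tool_pos'];print(o['t'],X)
w,s=acc['wrist'],acc['scene']
for r in tube(s,X,[182,187,192,197,202,207,212,217,222],5): print(*r)
print(hole(s,268.6,195.4,6),'scene pred hole',proj(s,[576.7,30.5,165]))
g=cv2.cvtColor(w['image'],cv2.COLOR_RGB2GRAY);print('wrist col 280,281,282 from v=192');print(g[192:238,280:283].mean(1).astype(int))
for v in(208,211,214,221,224,226): print(v,g[v,272:292])
print('hole rows');
for v in(196,198,200,202): print(v,g[v,268:294])
E
```

```text
18.8333 [577.72  30.59 291.28]
182 267.84 190.0 [144 144 144 143 125  87  67  98 132 142 132] 262
187 267.76 188.4 [105 110 117 118 104  76  68 105 133 143 140] 262
192 267.69 186.78 [ 73  78  82  86  76  66  64  86 108 117 119] 262
197 267.61 185.15 [106 101  99  92  74  62  61  65  72  73  72] 262
202 267.53 183.5 [138 135 135 130 103  74  65  80  95  99  90] 262
207 267.45 181.85 [139 140 141 139 113  79  72 120 142 146 146] 262
212 267.38 180.18 [133 132 131 129  94  57  59 112 133 134 136] 262
217 267.3 178.5 [132 132 132 128  96  67  70 115 130 132 131] 262
222 267.22 176.81 [131 133 132 129  97  71  74 115 130 132 134] 262
((267.55047098795575, 195.95820299784342), array([ 4.54, 10.25])) scene pred hole [268.02 195.08]
wrist col 280,281,282 from v=192
[177 178 175 153 102  51  36  36  38  45  53  61  68  76  85  86  87  86  87  87  87  87  87  86  78  59  59  78  87  88  87  88  87  88  87  86  79  63  52  48  49  48  46  53  64  77]
208 [190 162 115  87  84  84  85  86  89  89  84  80  73  79 103 143 185 206 208 206]
211 [203 205 197 184 163 129  92  86  88  88  85  79  84 133 190 206 209 209 204 197]
214 [199 200 202 201 194 162 105  85  89  89  84  80  85 117 139 156 191 206 209 206]
221 [199 201 202 202 186 124  85  86  88  89  88  81  76  95 126 132 130 129 151 195]
224 [199 201 203 203 187 128  89  87  87  88  86  82  77  93 126 132 129 130 152 196]
226 [198 200 202 202 188 130  90  86  88  88  87  81  77  96 126 132 130 129 145 172]
hole rows
196 [202 204 204 206 206 204 202 191 177 158 139 121 101  98 108 122 139 156 170 176 177 174 174 173 172 171]
198 [201 202 203 206 206 186 150  99  66  44  37  36  35  35  38  41  50  77 119 153 173 175 173 172 172 171]
200 [202 201 205 204 182 127  67  38  38  36  37  36  36  37  42  51  52  52  63  98 146 182 186 175 169 170]
202 [199 201 203 193 150  89  46  39  38  37  38  39  47  53  59  66  67  67  68  78 123 182 201 190 186 185]
```

The wrist view says to shift x by −0.7 and y by +0.5. The scene view says y +1.2. I'll use x −0.7, y +0.8, then lower gently.

Call:
send_rows:
  steps:
    - [[0.004,-0.004,0,0,0,0,0],[0.004,-0.003,0,0,0,0,0],[0,0,0,0,0,0,0],[0,0,0.01,0,0,0,0],[0,0,0.02,0,0,0,0],[0,0,0.03,0,0,0,0],[0,0,0.03,0,0,0,0],[0,0,0.03,0,0,0,0],[0,0,0.03,0,0,0,0],[0,0,0.03,0,0,0,0],[0,0,0.03,0,0,0,0],[0,0,0.03,0,0,0,0],[0,0,0.03,0,0,0,0],[0,0,0.03,0,0,0,0],[0,0,0.03,0,0,0,0],[0,0,0.03,0,0,0,0],[0,0,0.02,0,0,0,0],[0,0,0.02,0,0,0,0],[0,0,0,0,0,0,0],[0,0,0,0,0,0,0]]

```text
t: 20.5
tool_pos: [577.0, 31.4, 251.2]
tcp_rot: [0.707, 0.707, -0.0, -0.0]
force: [-0.7, 0.6, -1.2]
grip_width: 22.6
finger_force: 58.8
```

```bash
python3 - <<'E'
from h import *
np.set_printoptions(precision=2,suppress=True,linewidth=200)
acc={}
for n in('wrist','scene'):
    fr=[snap(n) for _ in range(6)];q=fr[0];q['image']=np.clip(np.mean([f['image'].astype(float) for f in fr],0),0,255).astype(np.uint8);acc[n]=q
o=observe();X=o['tool_pos'];print(o['t'],X,o['force'],o['grip_width'],o['finger_force'])
w,s=acc['wrist'],acc['scene']
gs=cv2.cvtColor(s['image'],cv2.COLOR_RGB2GRAY)
print('scene tube z172 pred',proj(s,[X[0],X[1],172]),proj(s,[X[0],X[1],165]))
for v in range(188,200): print(v,gs[v,262:276])
g=cv2.cvtColor(w['image'],cv2.COLOR_RGB2GRAY);p=proj(w,[*X[:2],165]);print('wrist pred hole',p,'band',proj(w,X+[0,0,-74.4]), 'z180',proj(w,[X[0],X[1],180]))
u,v=p.astype(int);print('rows from',v-14,'cols from',u-14)
for k in range(v-14,v+24): print(k,g[k,u-14:u+15])
E
```

```text
21.1 [577.05  31.37 251.32] [-0.93  0.41 -1.63] 23.124868676363796 58.781359791755676
scene tube z172 pred [268.31 192.96] [268.41 195.16]
188 [106 110 116 120 117  86  66  84 121 130 123 103  68  53]
189 [141 141 143 142 137 101  70  84 115 127 123 103  77  65]
190 [144 144 145 145 142 104  73  83 118 126 125 121 111 101]
191 [143 143 143 144 139 103  72  78 122 128 124 122 121 120]
192 [143 143 142 143 138  96  60  64 117 122 120 121 123 124]
193 [140 141 141 141 134  94  56  58 107 117 120 122 124 125]
194 [125 134 139 137 120  85  64  63  83 104 120 124 124 125]
195 [ 92 115 123 120  92  68  60  63  66  87 115 125 127 127]
196 [ 87  89  92  94  79  64  62  62  66  84 116 125 127 127]
197 [ 88  88  90 104  99  81  73  76  81 100 120 125 125 125]
198 [ 86  88  91 126 130 110  99 104 105 117 123 123 124 123]
199 [ 88  87  95 128 135 125 121 119 121 121 121 122 122 123]
wrist pred hole [282.3 215.1] band [282.35 219.58] z180 [282.36 220.82]
rows from 201 cols from 268
201 [173 176 174 172 170 172 174 177 175 178 176 174 174 177 181 180 178 175 176 177 178 180 177 176 175 173 173 172 
[... 3731 characters left out ...]
38  38  41  47  50  52  57  77  93 108 121 127 130 128]
233 [168 132 112  88  62  46  44  44  51  52  60  66  64  52  46  46  47  48  50  51  47  55  64  67  78  94 112 124 127]
234 [121  78  59  48  42  45  47  46  49  55  62  63  62  57  54  51  51  51  51  47  49  56  56  49  54  61  80 106 123]
235 [ 72  47  40  35  38  40  41  41  43  46  52  54  52  51  48  44  43  41  43  44  45  52  48  42  40  44  53  74 103]
236 [46 46 47 38 42 44 40 38 46 53 60 61 60 60 59 53 50 49 46 45 45 56 51 43 38 46 48 50 67]
237 [48 52 50 50 49 54 52 57 67 78 84 76 75 77 80 77 70 70 69 62 63 66 59 51 47 48 48 45 48]
238 [47 49 50 52 61 67 75 80 80 88 84 67 68 72 79 78 77 84 86 85 92 81 70 60 52 46 48 44 43]
```

The tube is inside the hole with no contact force, centred to about 0.3 mm in x and within 1 mm in y. Lowering the last 11.4 mm to the band.

Call:
send_rows:
  steps:
    - [[0.002,0,0.01,0,0,0,0],[0,0,0.02,0,0,0,0],[0,0,0.02,0,0,0,0],[0,0,0.02,0,0,0,0],[0,0,0.02,0,0,0,0],[0,0,0.014,0,0,0,0],[0,0,0.01,0,0,0,0],[0,0,0,0,0,0,0],[0,0,0,0,0,0,0],[0,0,0,0,0,0,0],[0,0,0,0,0,0,0],[0,0,0,0,0,0,0]]

```text
t: 22.1
tool_pos: [577.1, 31.5, 240.0]
tcp_rot: [0.707, 0.707, 0.0, 0.0]
force: [0.3, -0.3, -0.1]
grip_width: 22.5
finger_force: 58.8
```

```bash
python3 - <<'E'
from h import *
np.set_printoptions(precision=2,suppress=True,linewidth=200)
fr=[snap('wrist') for _ in range(5)];w=fr[0];w['image']=np.mean([f['image'].astype(float) for f in fr],0).astype(np.uint8)
o=observe();X=o['tool_pos'];print(o['t'],X,o['force'],o['grip_width'],o['finger_force'],abs(o['joint_vel']).max())
g=cv2.cvtColor(w['image'],cv2.COLOR_RGB2GRAY);p=proj(w,[*X[:2],165]);print('pred hole',p)
for k in range(209,234): print(k,g[k,268:296])
E
```

```text
22.35 [577.07  31.58 239.92] [ 0.5   0.15 -0.83] 22.503386733444206 58.781720995903015 0.0015720151066063196
pred hole [282.17 219.28]
209 [173 174 174 173 170 171 172 175 178 178 177 174 174 176 178 179 180 177 176 175 175 173 171 170 173 175 173 174]
210 [174 175 174 172 170 172 172 173 176 177 177 175 173 175 177 179 179 176 175 178 175 173 171 167 173 173 172 172]
211 [172 174 176 174 170 171 171 174 175 176 174 170 166 167 169 172 176 177 175 176 177 176 176 173 175 174 173 171]
212 [173 173 174 172 171 169 173 171 166 162 153 146 142 141 141 146 154 162 167 173 177 178 179 176 176 174 174 173]
213 [171 173 173 172 171 168 169 157 137 125 113 108 108 106 106 105 111 125 142 159 169 176 178 177 176 173 171 173]
214 [165 172 174 172 171 165 152 125  92  75  79  89  91  92  88  82  77  79  99 124 150 169 178 176 177 174 173 172]
215 [162 170 174 174 166 148 120  83  53  59  74  87  91  88  85  82  71  52  53  81 121 153 171 177 175 173 174 172]
216 [172 174 174 171 154 119  80  50  42  59  81  86  88  87  84  80  69  46  37  53  90 126 155 172 178 175 174 172]
217 [186 184 175 163 
[... 1284 characters left out ...]
0 201 204 201 189 162 126 100  89  79  78  80  83  82  80  79  75  70  72  81  98 131 161 176 179 172 153 151]
229 [199 201 204 207 203 185 155 127  96  74  70  71  69  71  67  64  64  65  74  88 103 122 137 145 146 138 117 126]
230 [200 201 204 204 202 189 157 129  93  60  58  59  56  56  52  52  50  53  67  84 101 115 123 129 133 128 115 123]
231 [200 199 199 195 178 157 117  89  61  43  48  51  50  45  45  43  41  42  48  62  81  91 103 116 129 130 126 125]
232 [192 181 172 158 126  91  63  51  48  45  50  56  54  51  48  44  47  48  46  51  58  63  75  91 110 120 127 130]
233 [167 133 111  90  71  53  44  47  51  52  59  67  65  56  51  52  54  57  54  49  48  57  64  66  76  94 111 126]
```

The band (front at v≈218.1, so its axis at ≈221.6) and the hole centre (280.8,221.3) coincide, there is no contact force, and the arm is still. Handing in.

```bash
python3 -c "
from workcell import close_job
print(close_job())"
```

```text
the job is handed in; nothing more can be done
None
```

I handed the job in at about 22 s: the spark plug is lying in the tray, and the borescope is held still and upright, its depth band at the top of the hole and centred to about 1 mm by the last camera check. The hand-in gave no verdict.

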